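# Offer a wrapped sweet with the tongs

## Robot

A 7-joint arm with a two-finger parallel gripper is mounted at the origin on the work surface. World frame = base frame: x ahead of the robot, y to its left, z up, the work surface at z = 0. Lengths are in m, angles in rad, forces in N, time in s.
With the tool pointing down it reaches from about 0.4 to 0.85 m from the base axis. Payload 4.5 kg.
Tool frame: the origin (TCP) lies between the finger pads; the fingertips stand 25 mm ahead of it and the grasp point (between the pads) lies 6 mm ahead of it; z points along the fingers, y is the line along which they close (so a half turn about z gives the same grasp; the last joint's range is limited). The gripper opens to 88 mm and grips with 3 to 60 N. Pads are 18 mm wide; open, the fingers measure 123 mm over their backs; the gripper's body (75 mm by 187 mm) begins 45 mm behind the grasp point.
Start: joints at [1.224, 0.689, -0.195, 1.565, 0.157, 0.902, -0.215], TCP at [0.232, -0.58, 0.264] pointing down, gripper open.
Joint ranges: [-3.01, 3.01], [-0.46, 2.08], [-1.47, 1.51], [0.13, 2.56], [-1, 4.14], [0.04, 2.09], [-2.66, 2.66]. Speed limits (rad/s): [2.57, 2.57, 3.14, 3.14, 3.14, 3.14, 3.14].

## Interface

Orientations are given as a unit quaternion [w, x, y, z].
In Python, from rig import manip gives the robot as it stands.
- The arm moves only by the shell command python3 -m crank 'ROWS'. ROWS is JSON, a list of rows, each a list of 3 entries, a list of its own where there are three numbers: the shift along the tool's x, y, z in m, then the turn, a rotation vector about the tool's x, y, z in rad, then the gripper's target within -1 to 1 (shut at 1, half-way at 0, fully open at -1). In form: [[[tx, ty, tz], [ax, ay, az], gripper], ...]. A call has exactly 10 rows; each row is the pose to reach, as a shift and turn from the pose commanded when the call began, along the tool's axes at that moment; what a row does not reach only later rows make up. A row lasts 1/12 s, in which the tool goes at most 41.7 mm and 7.16 degrees, less where a joint would pass 70% of its speed; a pose out of reach is approached as far as the arm can. A call with a gripper value outside its range is refused whole. The fingers move at their own pace and stop on an object; the grip force is fixed at half the most. Time passes only in rows, so rows that repeat a pose let the fingers close, or fill a call up. It gives the time, the measured TCP pose, the force, the opening and the grip force at its end, in the units of the state.
- manip.read_state(): the state, without advancing time (a new reading comes with each control period).
- manip.camera(name): name is "scene" or "top"; returns a dict with "color" (384x512x3 uint8, red, green, blue), "mtx" (3x3 intrinsics, pixels), "R" (3x3) and "t" (3): a world point X has camera coordinates R X + t. Camera axes: x right, y down, z forward; pixel columns grow to the right and rows downward; lengths in m; the calibration is good to about 2 mm. A picture is of the moment at which its call begins. There is no depth.
- manip.hand_in(): hands the job in; it is judged then, once.
Trained networks look in a picture, given as the dict that the camera call returned (one of the last four; its "shot" number tells which), for a name from the list of things; names that differ only in an ending like _2 or _b are one class to them, and where a whole thing is asked for, a point or a joint stands for the part that bears it (a point fixed in the world has none). Each returns a list of dicts, best first, with "p" (0 to 1); they miss things now and then, are a little off and sometimes report something else, mostly with a low value. They report only what shows in the picture. A call takes as long as a camera call. They do not tell look-alikes from the thing itself.
- manip.boxes_of(picture, thing): "position" ([x, y, z] in m, in world coordinates, good to about 4 mm: the middle of the surface that is visible of it).
The state is a dict: "clock": time; "joint_pos": joint angles; "joint_velocities": joint speeds; "joint_efforts": joint torques, N m; "tcp_pos": TCP position; "tool_rot": TCP orientation; "force": force on the tool from outside, world axes, zero at the start; "torque": the same for the moment, N m; "grip_width": finger opening in m; "grasp_force": force on a finger pad.
Only numpy, scipy, OpenCV 4.12 (cv2) and the standard library are available. Lean on these libraries where they do the work, as an engineer would, in place of code of your own. Each camera call takes 0.05 s, during which the arm holds its last target. There are 200 camera calls.

## Task

Pick up the tongs from their wooden rest, close them on the gold-wrapped sweet on the serving board, and hold that sweet lifted about 10 cm above the empty blue saucer. Touch the gold sweet with the tongs only, never with the gripper, and leave the other two sweets and the saucer where they are. Finish while still holding: keep squeezing the tongs so that the sweet stays in them over the saucer.

Things in the scene. Friction and masses are not known exactly. Their poses are not given: they have to be found in the camera images.
- tongs_grip (a point): grip point of the steel spring tongs, midway between the arms at the blue grip panels and half-way up. The tongs lie level on edge on their rest: two upright strips 24 mm tall (12 mm above and below this point). x axis along the tongs to the tips, y across from right to left arm (the closing direction), z up. The blue panels reach 30 mm fore and aft of this point
- tongs_pads (a point): midway between the black inner pads at the tongs' tips, 100 mm ahead (+x) of the grip point, same height and axes. Pads 34 mm long, 24 mm tall. Free, they are 69 mm apart inside (77 mm outside); the arms close evenly about the bow, 85 mm behind the grip point
- tongs: the same tongs (110 g); origin 12 mm below the grip point, same axes. Over the blue panels they are 60 mm wide when free, 53 mm with the pads 55 mm apart, 45 mm when closed on a sweet. Squeezing the panels takes 3 N at first, 11 N to reach a sweet; harder squeezing passes on to the sweet at about half. They spring open again when let go
- sweet_gold_center (a point): centre (half-way up) of the sweet wrapped in gold foil: an upright drum 36 mm in diameter and 36 mm tall with straight sides from its foot to 26 mm up and a small pinched top, about 40 g; z axis up. This is the one to take
- sweet_gold: the same gold sweet; origin at the centre of its underside
- sweet_red_center (a point): centre (half-way up) of the sweet wrapped in red foil: an upright drum 36 mm in diameter and 36 mm tall with straight sides from its foot to 26 mm up and a small pinched top, about 40 g; z axis up
- sweet_green_center (a point): centre (half-way up) of the sweet wrapped in green foil: an upright drum 36 mm in diameter and 36 mm tall with straight sides from its foot to 26 mm up and a small pinched top, about 40 g; z axis up
- board_top (a point): centre of the top face of the fixed wooden serving board, 100 mm (its x) by 270 mm (its y), top 25 mm above the counter. The three sweets stand on it in a row along its y axis, about 85 mm apart and up to 12 mm off the line; any of them may be the middle one
- tongs_rest: fixed dark wooden tongs rest; origin at the centre of its underside, x axis along the tongs. Two cross bars, 12 mm thick, 100 mm wide and 20 mm tall, 55 mm ahead of and behind the origin, carry the tongs; between them is only a spine 16 mm wide and 8 mm tall in the middle, so that fingers can go down to the counter on both sides of the tongs
- saucer: empty blue ceramic saucer, 140 mm across and 16 mm tall; origin at the centre of its underside
Mind the look-alikes: they are no part of the job. Of the things like the sweet_gold, leave any that is grey; of the rest the smaller one is meant.

How it is judged:
By the outcome, as a careful person would: the job done as asked, in the order asked, and still so for the second after the job is handed in, while the arm keeps its last pose, push and grip.
It also fails if it takes over 42 s, if anything falls off the work surface, if the arm or the gripper's body presses on something with over 40 N, if the wrist force passes 120 N, or if a joint passes its speed limit or range.

## Working session

There is one attempt and no reset: what is moved stays moved. The work goes in short steps, Python scripts to look and compute and a shell command to move; the robot and the scene stay as the last step left them, time stands still between calls to the robot, and variables do not carry over. Pictures are saved under pics/ and viewed, at most 10 in all, crops included, and the job is handed in when it is done.

```bash
mkdir -p pics; python3 - <<'E'
from rig import manip
import cv2
s=manip.read_state();print(s['clock'],s['tcp_pos'],s['tool_rot'],s['grip_width'])
for c in('scene','top'):
    p=manip.camera(c);cv2.imwrite(f'pics/{c}0.png',p['color'][:,:,::-1])
    print(c,p['mtx'].tolist() if hasattr(p['mtx'],'tolist') else p['mtx'],p['R'],p['t'])
    for t in('tongs','tongs_grip','tongs_pads','sweet_gold','sweet_red','sweet_green','board_top','tongs_rest','saucer'):
        for d in manip.boxes_of(p,t)[:4]: print(t,[round(float(v),3) for v in d['position']],round(d['p'],2))
E
```

```text
0.0 [ 0.2320492  -0.57970183  0.26293207] [-8.63995272e-04  9.81915254e-01  1.89318863e-01 -2.34034850e-04] 0.0882932186565445
scene [[452.98441621586375, 0.0, 256.002489832002], [0.0, 452.98441621586375, 194.893378607858], [0.0, 0.0, 1.0]] [[-0.04462824  0.99896691  0.00856967]
 [ 0.81120299  0.04124393 -0.58330836]
 [-0.5830592  -0.01908028 -0.81220559]] [ 0.00762496 -0.45359915  1.44129833]
tongs [0.678, 0.016, 0.025] 0.72
tongs [0.554, 0.328, 0.038] 0.59
tongs_grip [0.558, 0.329, 0.035] 0.88
tongs_pads [0.554, 0.326, 0.035] 0.56
sweet_gold [0.791, -0.067, 0.035] 0.81
sweet_gold [0.675, -0.07, 0.057] 0.52
sweet_gold [0.619, -0.195, 0.028] 0.5Traceback (most recent call last):
  File "<stdin>", line 8, in <module>
ValueError: it knows: board_top, saucer, sweet_gold, sweet_gold_center, sweet_green_center, sweet_red_center, tongs, tongs_grip, tongs_pads, tongs_rest
```

View pics/scene0.png

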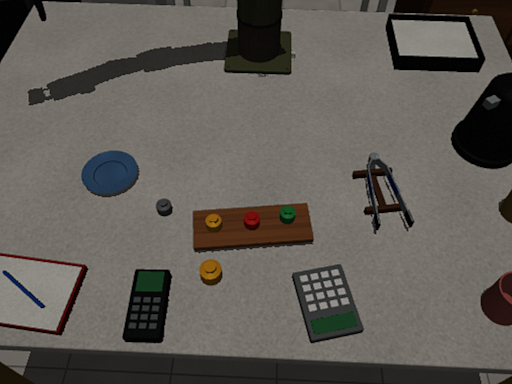

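The scene view shows the tongs at (385,195) with the bow at (375,158) and the tips toward (392,227), and the saucer at (110,173). The row on the board is gold (213,222), red (252,220) and green (288,214). The gold look-alikes are the grey one (164,207) and a bigger gold one off the board (210,271). Next I'll check the top camera and an enlarged crop.

```bash
python3 - <<'E'
from rig import manip
import cv2,numpy as np
for c in('top','scene'):
    p=manip.camera(c);im=p['color'][:,:,::-1]
    if c=='top':
        cv2.imwrite(f'pics/{c}0.png',cv2.resize(im,(768,576),interpolation=cv2.INTER_CUBIC));print(p['mtx'],p['R'],p['t'])
    else: cv2.imwrite('pics/crop0.png',cv2.resize(im[185:295,140:320],None,fx=4,fy=4,interpolation=cv2.INTER_CUBIC))
    for t in('tongs','tongs_grip','tongs_pads','sweet_gold','sweet_red_center','sweet_green_center','board_top','tongs_rest','saucer'):
        for d in manip.boxes_of(p,t)[:4]:
            X=np.array(d['position']);q=p['mtx']@(np.array(p['R'])@X+p['t']);print(c,t,X.round(3),round(d['p'],2),(q[:2]/q[2]).round())
E
```

```text
[[496.50793301   0.         250.00486241]
 [  0.         496.50793301 197.98153618]
 [  0.           0.           1.        ]] [[ 0.02685562 -0.99961503 -0.0069685 ]
 [-0.97612883 -0.02472039 -0.21578091]
 [ 0.21552558  0.01259709 -0.97641694]] [-0.00834309  0.63974704  1.2064699 ]
top tongs [0.543 0.3   0.046] 0.58 [136. 234.]
top tongs_grip [0.543 0.301 0.044] 0.67 [136. 234.]
top tongs_pads [0.542 0.306 0.042] 0.95 [134. 234.]
top sweet_gold [ 0.666 -0.073  0.054] 0.69 [282. 190.]
top sweet_gold [ 0.777 -0.069  0.035] 0.62 [280. 152.]
top sweet_gold [ 0.616 -0.2    0.029] 0.56 [329. 212.]
top sweet_red_center [0.656 0.011 0.053] 0.45 [249. 193.]
top sweet_green_center [0.634 0.089 0.052] 0.63 [219. 201.]
top sweet_green_center [0.539 0.306 0.042] 0.6 [134. 235.]
top sweet_green_center [ 0.514 -0.357  0.007] 0.16 [388. 253.]
top board_top [0.655 0.016 0.025] 0.6 [247. 196.]
top tongs_rest [0.54  0.314 0.018] 0.56 [133. 236.]
top saucer [ 0.519 -0.359  0.008] 0.83 [388. 251.]
scene tongs [0.553 0.326 0.038] 0.7 [386. 189.]
scene tongs_pads [0.552 0.324 0.031] 0.84 [384. 190.]
scene sweet_gold [ 0.792 -0.07   0.035] 0.83 [210. 274.]
scene sweet_gold [ 0.68  -0.07   0.053] 0.82 [214. 224.]
scene sweet_gold [ 0.621 -0.196  0.031] 0.48 [164. 205.]
scene sweet_red_center [0.673 0.01  0.05 ] 0.48 [251. 223.]
scene sweet_red_center [0.676 0.015 0.026] 0.21 [253. 231.]
scene sweet_green_center [0.647 0.088 0.049] 0.82 [286. 215.]
scene board_top [0.673 0.014 0.026] 0.57 [252. 229.]
scene tongs_rest [0.542 0.313 0.016] 0.76 [377. 191.]
scene saucer [ 0.512 -0.362  0.011] 0.74 [106. 171.]
```

View pics/top0.png

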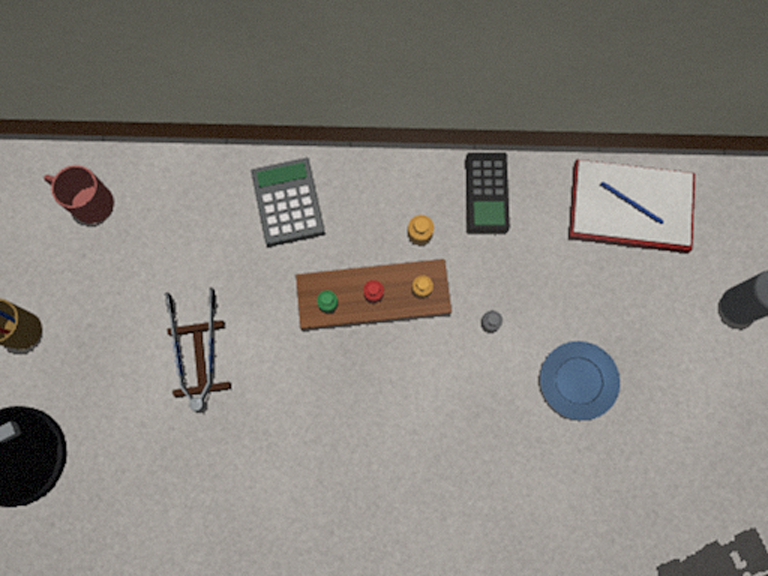

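View pics/crop0.png

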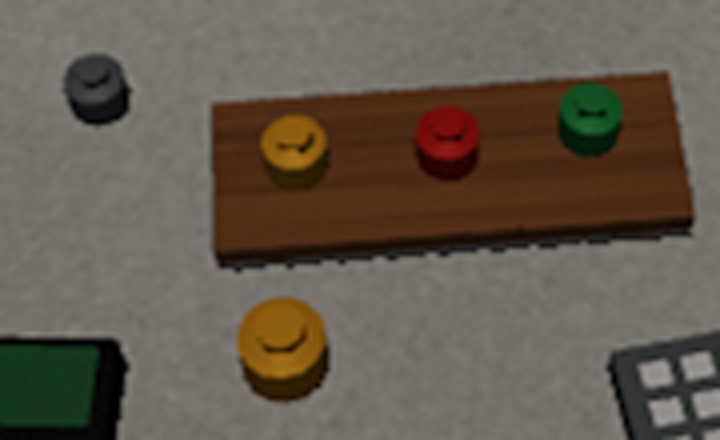

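The enlarged crop confirms the target. The gold sweet on the board, crop (294,150), is the smaller gold one. The one off the board, crop (283,345), is bigger, and the one at (97,88) is grey. Both are look-alikes. Next I'll work out the tongs' pose from pixels.

```bash
cat > h.py <<'E'
from rig import manip
import numpy as np
from scipy.spatial.transform import Rotation as Ro
def back(p,u,v,z):
    R=np.array(p['R']);t=np.array(p['t']);c=-R.T@t
    d=R.T@np.linalg.inv(p['mtx'])@[u,v,1];return c+d*(z-c[2])/d[2]
def proj(p,X):
    q=np.array(p['mtx'])@(np.array(p['R'])@X+p['t']);return q[:2]/q[2]
def plan(x,y,z,yaw,base=None):
    """grasp point (6mm ahead of TCP) at xyz, tool x at yaw deg, pointing down -> shift, turn in tool axes"""
    s=manip.read_state();w=s['tool_rot'];R0=Ro.from_quat([*w[1:],w[0]])
    R1=Ro.from_euler('z',yaw,degrees=True)*Ro.from_euler('x',180,degrees=True)
    d=np.array([x,y,z+.006])-s['tcp_pos']
    print('shift',R0.inv().apply(d).round(4),'turn',(R0.inv()*R1).as_rotvec().round(4),'tcp',np.round(s['tcp_pos'],4),'yaw',R0.apply([1,0,0]).round(3),'t',s['clock'])
E
python3 - <<'E'
from h import *
import cv2
p=manip.camera('top')
f=lambda u,v,z:back(p,u/1.5,v/1.5,z)
L,Rr,B=f(171,293,.044),f(212,291,.044),f(198,404,.044)
m=(L+Rr)/2;a=np.arctan2(*(m-B)[1::-1]);print('tips',L,Rr,'bow',B,'yaw',np.degrees(a),'len',np.linalg.norm(m-B))
print('fwd bar',f(168,331,.02),f(224,324,.02),'rear',f(174,393,.02),f(231,385,.02))
for c,v in zip(('top','scene'),(p,manip.camera('scene'))):
    hsv=cv2.cvtColor(v['color'],cv2.COLOR_RGB2HSV);m=cv2.inRange(hsv,(12,130,80),(28,255,255))
    n,l,st,ce=cv2.connectedComponentsWithStats(m)
    for i in range(1,n):
        if st[i,4]>30: print(c,st[i],ce[i],back(v,*ce[i],.043).round(4), back(v,*ce[i],.051).round(4))
s=cv2.resize(p['color'][180:285,95:165,::-1],None,fx=7,fy=5.7,interpolation=cv2.INTER_CUBIC)
s=cv2.resize(p['color'][185:280,95:165,::-1],None,fx=6,fy=6,interpolation=cv2.INTER_CUBIC);cv2.imwrite('pics/tong.png',s)
plan(.5,-.1,.26,10)
E
```

```text
tips [0.64351835 0.36674198 0.044     ] [0.64893319 0.29497527 0.044     ] bow [0.45176982 0.30418249 0.044     ] yaw 7.811275133960372 len 0.19627718787552592
fwd bar [0.57989297 0.37319164 0.02      ] [0.59498311 0.27496825 0.02      ] rear [0.47123705 0.35327071 0.02      ] [0.48767053 0.25516443 0.02      ]
top [272 144  17  17 227] [280.20704846 151.83700441] [ 0.7743 -0.0688  0.043 ] [ 0.7717 -0.0684  0.051 ]
top [198 179  48  40 679] [215.96759941 197.34904271] [0.6451 0.0982 0.043 ] [0.6433 0.0975 0.051 ]
top [273 183  16  15 170] [281.17647059 189.99411765] [ 0.6693 -0.0728  0.043 ] [ 0.6674 -0.0724  0.051 ]
top [  0 200  12  28  99] [  6.35353535 214.75757576] [0.5846 0.6446 0.043 ] [0.5832 0.6405 0.051 ]
scene [293 204  15   5  44] [301.13636364 206.22727273] [0.616  0.1237 0.043 ] [0.6215 0.1229 0.051 ]
scene [257 207  22   5  39] [268.28205128 209.33333333] [0.6285 0.0483 0.043 ] [0.6338 0.0482 0.051 ]
scene [205 213  17  15 190] [212.85789474 219.81052632] [ 0.6632 -0.0757  0.043 ] [ 0.6682 -0.0747  0.051 ]
scene [261 219  20   6  42] [270.38095238 222.69047619] [0.6643 0.054  0.043 ] [0.6694 0.0539 0.051 ]
scene [194 229  95  16 536] [237.50373134 235.00186567] [ 0.7    -0.0176  0.043 ] [ 0.7047 -0.017   0.051 ]
scene [212 242  19   4  37] [221.32432432 243.67567568] [ 0.7235 -0.0512  0.043 ] [ 0.728  -0.0504  0.051 ]
scene [199 260  22  20 340] [209.79411765 269.15588235] [ 0.7856 -0.0699  0.043 ] [ 0.7895 -0.0689  0.051 ]
shift [ 0.427  -0.3463 -0.0023] turn [1.000e-04 0.000e+00 2.063e-01] tcp [ 0.2323 -0.5803  0.2637] yaw [ 0.928  0.372 -0.   ] t 1.35
```

View pics/tong.png

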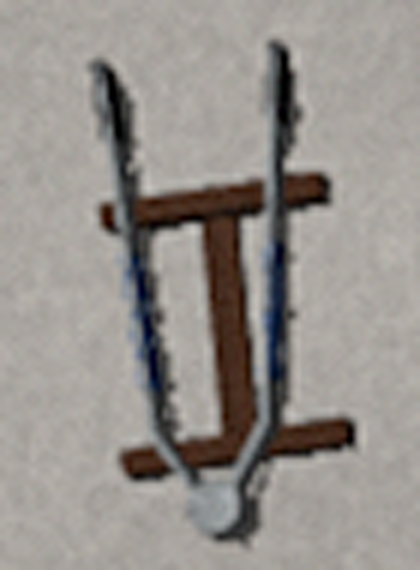

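The tongs grip point is at about (0.535, 0.315, 0.032), yaw 9°. This agrees with the rest centre, measured at (0.533, 0.314). I'm moving now.

```bash
python3 -m crank '[[[0.025,-0.02,0],[0,0,0.02],-1],[[0.057,-0.045,0],[0,0,0.05],-1],[[0.089,-0.07,0],[0,0,0.08],-1],[[0.121,-0.096,0],[0,0,0.1],-1],[[0.153,-0.122,0],[0,0,0.12],-1],[[0.185,-0.148,0],[0,0,0.14],-1],[[0.217,-0.174,0],[0,0,0.16],-1],[[0.249,-0.2,0],[0,0,0.18],-1],[[0.281,-0.226,0],[0,0,0.2],-1],[[0.313,-0.252,0],[0,0,0.22],-1]]'; python3 -c "
from h import *
plan(.535,.315,.13,9)"
```

```text
clock: 2.18
tcp_pos: [0.43, -0.2282, 0.264]
tool_rot: [0.0, 0.997, 0.08, 0.0]
force: [0.9, -0.6, -0.3]
grip_width: 0.0881
grasp_force: 0.0
shift [ 0.1899 -0.5197  0.1279] turn [ 0.0004 -0.0006  0.0025] tcp [ 0.43   -0.2282  0.264 ] yaw [0.987 0.159 0.001] t 2.1833
```

```bash
python3 -m crank '[[[0.013,-0.036,0],[0,0,0.003],-1],[[0.026,-0.072,0],[0,0,0.003],-1],[[0.039,-0.108,0],[0,0,0.003],-1],[[0.052,-0.144,0],[0,0,0.003],-1],[[0.065,-0.18,0],[0,0,0.003],-1],[[0.078,-0.216,0],[0,0,0.003],-1],[[0.091,-0.252,0],[0,0,0.003],-1],[[0.104,-0.288,0],[0,0,0.003],-1],[[0.117,-0.324,0],[0,0,0.003],-1],[[0.13,-0.36,0],[0,0,0.003],-1]]'; python3 -c "
from h import *
plan(.535,.315,.1,9)"
```

```text
clock: 3.02
tcp_pos: [0.5, 0.1483, 0.2639]
tool_rot: [-0.0, 0.997, 0.079, 0.0]
force: [0.7, 0.3, -0.0]
grip_width: 0.0882
grasp_force: 0.0
shift [ 0.0607 -0.1591  0.158 ] turn [ 0.     -0.0006  0.0011] tcp [0.5    0.1483 0.2639] yaw [0.988 0.158 0.001] t 3.0167
```

```bash
python3 -m crank '[[[0.012,-0.032,0.012],[0,0,0],-1],[[0.024,-0.064,0.03],[0,0,0],-1],[[0.036,-0.092,0.05],[0,0,0],-1],[[0.045,-0.117,0.072],[0,0,0],-1],[[0.052,-0.137,0.095],[0,0,0],-1],[[0.057,-0.15,0.118],[0,0,0],-1],[[0.06,-0.157,0.138],[0,0,0],-1],[[0.0607,-0.159,0.152],[0,0,0],-1],[[0.0607,-0.159,0.158],[0,0,0],-1],[[0.0607,-0.159,0.158],[0,0,0],-1]]'; python3 - <<'E'
from h import *
import cv2
p=manip.camera('top')
cv2.imwrite('pics/a.png',cv2.resize(p['color'][170:290,80:190,::-1],None,fx=5,fy=5,interpolation=cv2.INTER_CUBIC))
plan(.535,.315,.033,9)
E
```

```text
clock: 3.85
tcp_pos: [0.5342, 0.3115, 0.1045]
tool_rot: [0.001, 0.997, 0.079, -0.001]
force: [-0.7, 0.5, -0.2]
grip_width: 0.0885
grasp_force: 0.0
shift [ 0.0006 -0.0035  0.0667] turn [ 0.0012  0.0006 -0.0004] tcp [0.535  0.3116 0.1057] yaw [ 0.988  0.156 -0.001] t 3.9
```

View pics/a.png

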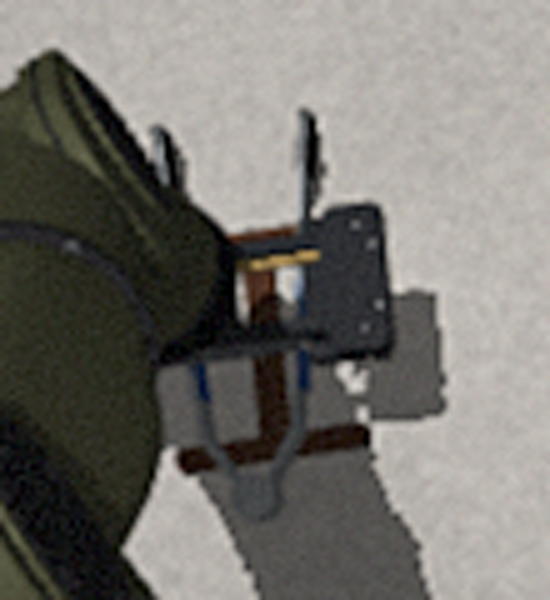

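The view shows the hand straddling the tongs, with the panels between the fingers at (200-300, 380), and the axes agree. Next I descend and partly close.

```bash
python3 -m crank '[[[0.0005,-0.003,0.008],[0,0,0],-1],[[0.0005,-0.0035,0.018],[0,0,0],-1],[[0.0005,-0.0035,0.03],[0,0,0],-1],[[0.0005,-0.0035,0.042],[0,0,0],-1],[[0.0005,-0.0035,0.053],[0,0,0],-1],[[0.0005,-0.0035,0.061],[0,0,0],-1],[[0.0005,-0.0035,0.066],[0,0,0],-1],[[0.0005,-0.0035,0.067],[0,0,0],-1],[[0.0005,-0.0035,0.067],[0,0,0],-0.2],[[0.0005,-0.0035,0.067],[0,0,0],-0.2]]'; python3 -m crank '[[[0,0,0],[0,0,0],-0.2],[[0,0,0],[0,0,0],-0.2],[[0,0,0],[0,0,0],-0.2],[[0,0,0],[0,0,0],-0.2],[[0,0,0],[0,0,0],-0.2],[[0,0,0],[0,0,0],-0.2],[[0,0,0],[0,0,0],-0.2],[[0,0,0],[0,0,0],-0.2],[[0,0,0],[0,0,0],-0.2],[[0,0,0],[0,0,0],-0.2]]'
```

```text
clock: 4.73
tcp_pos: [0.5351, 0.3165, 0.039]
tool_rot: [-0.0, 0.997, 0.079, 0.0]
force: [-0.0, -0.1, -0.0]
grip_width: 0.0766
grasp_force: 0.0
clock: 5.57
tcp_pos: [0.5352, 0.3167, 0.0392]
tool_rot: [-0.0, 0.997, 0.079, 0.001]
force: [0.8, 1.2, 5.5]
grip_width: 0.0528
grasp_force: 7.4
```

Gripped: 52.8 mm at 7.4 N, as specified. Now I lift gently.

```bash
python3 -m crank '[[[0,0,-0.003],[0,0,0],-0.2],[[0,0,-0.008],[0,0,0],-0.2],[[0,0,-0.016],[0,0,0],-0.2],[[0,0,-0.027],[0,0,0],-0.2],[[0,0,-0.04],[0,0,0],-0.2],[[0,0,-0.054],[0,0,0],-0.2],[[0,0,-0.068],[0,0,0],-0.2],[[0,0,-0.08],[0,0,0],-0.2],[[0,0,-0.087],[0,0,0],-0.2],[[0,0,-0.09],[0,0,0],-0.2]]'; python3 - <<'E'
from h import *
import cv2
ims=[]
for c in('top','scene'):
    p=manip.camera(c);s=manip.read_state()
    a,b=(proj(p,np.array([.54,.32,.12])).round()).astype(int)
    im=p['color'][max(0,b-75):b+75,max(0,a-75):a+75,::-1]
    ims.append(cv2.resize(im,(400,400),interpolation=cv2.INTER_CUBIC))
cv2.imwrite('pics/b.png',np.hstack(ims))
yaw=np.radians(6);plan(.671-.1*np.cos(yaw),-.073-.1*np.sin(yaw),.13,6)
E
```

```text
clock: 6.4
tcp_pos: [0.5355, 0.3167, 0.1307]
tool_rot: [-0.001, 0.997, 0.079, 0.001]
force: [0.3, -0.6, -1.7]
grip_width: 0.0528
grasp_force: 6.1
shift [-0.0268  0.4007 -0.0068] turn [-0.0004 -0.0009  0.0531] tcp [0.535  0.3164 0.1294] yaw [0.988 0.157 0.001] t 6.5
```

View pics/b.png

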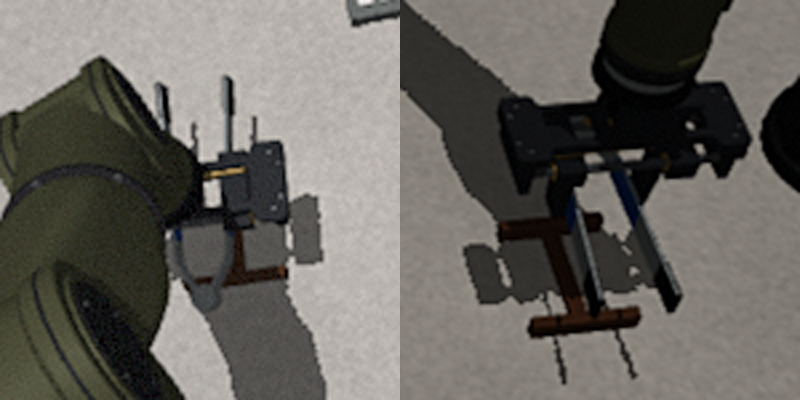

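The tongs are lifted clear of the rest: the top half shows the tips at (162,95) and (228,90), and the scene half at (598,310) and (672,305). Now I carry them over above the gold sweet.

```bash
python3 -m crank '[[[0,0.004,0],[0,0,0],-0.2],[[-0.001,0.013,-0.001],[0,0,0.002],-0.2],[[-0.003,0.028,-0.002],[0,0,0.005],-0.2],[[-0.004,0.05,-0.003],[0,0,0.008],-0.2],[[-0.006,0.075,-0.004],[0,0,0.012],-0.2],[[-0.008,0.103,-0.005],[0,0,0.016],-0.2],[[-0.01,0.133,-0.006],[0,0,0.02],-0.2],[[-0.012,0.163,-0.006],[0,0,0.024],-0.2],[[-0.014,0.193,-0.006],[0,0,0.028],-0.2],[[-0.016,0.223,-0.006],[0,0,0.032],-0.2]]'; python3 -c "
from h import *
yaw=np.radians(6);plan(.670-.1*np.cos(yaw),-.0735-.1*np.sin(yaw),.13,6)"
```

```text
clock: 7.33
tcp_pos: [0.5533, 0.09, 0.1344]
tool_rot: [0.001, 0.998, 0.062, -0.001]
force: [-0.4, 0.5, -1.7]
grip_width: 0.0525
grasp_force: 6.1
shift [-0.0044  0.1747 -0.0013] turn [0.0013 0.0013 0.0192] tcp [0.5533 0.09   0.1344] yaw [ 0.992  0.124 -0.001] t 7.3333
```

```bash
python3 -m crank '[[[-0.001,0.028,0],[0,0,0.003],-0.2],[[-0.001,0.056,-0.001],[0,0,0.006],-0.2],[[-0.002,0.083,-0.001],[0,0,0.009],-0.2],[[-0.003,0.108,-0.001],[0,0,0.012],-0.2],[[-0.003,0.13,-0.001],[0,0,0.015],-0.2],[[-0.004,0.148,-0.001],[0,0,0.018],-0.2],[[-0.004,0.162,-0.001],[0,0,0.019],-0.2],[[-0.0044,0.171,-0.001],[0,0,0.019],-0.2],[[-0.0044,0.1747,-0.001],[0,0,0.019],-0.2],[[-0.0044,0.1747,-0.001],[0,0,0.019],-0.2]]'; python3 - <<'E'
from h import *
import cv2
ims=[]
yaw=np.radians(6)
plan(.670-.1*np.cos(yaw),-.0735-.1*np.sin(yaw),.042,6)
s=manip.read_state();w=s['tool_rot'];R0=Ro.from_quat([*w[1:],w[0]])
for c in('top','scene'):
    p=manip.camera(c)
    a,b=(proj(p,np.array([.67,-.073,.08])).round()).astype(int)
    im=p['color'][b-50:b+50,a-40:a+40,::-1].copy()
    im=cv2.resize(im,(400,500),interpolation=cv2.INTER_CUBIC)
    # predicted pads' centre and tip ends of both arms top edges
    for v in ((.1,0),(.117,.0315),(.117,-.0315)):
        q=proj(p,s['tcp_pos']+R0.apply([v[0],v[1],.006-(.012 if v[1] else 0)]))
        cv2.circle(im,tuple(int(k) for k in (q-[a-40,b-50]+.5)*5),3,(255,0,255),-1)
    q=proj(p,np.array([.67,-.0735,.043]));cv2.circle(im,tuple(int(k) for k in (q-[a-40,b-50]+.5)*5),3,(255,255,0),-1)
    ims.append(im)
cv2.imwrite('pics/c.png',np.hstack(ims))
E
```

```text
clock: 8.17
tcp_pos: [0.571, -0.0819, 0.1355]
tool_rot: [0.0, 0.999, 0.052, -0.0]
force: [1.0, 0.7, -1.0]
grip_width: 0.0525
grasp_force: 6.1
shift [-0.0006  0.002   0.0875] turn [ 0.0006  0.0007 -0.0001] tcp [ 0.571  -0.0819  0.1355] yaw [ 0.995  0.104 -0.001] t 8.1667
```

View pics/c.png

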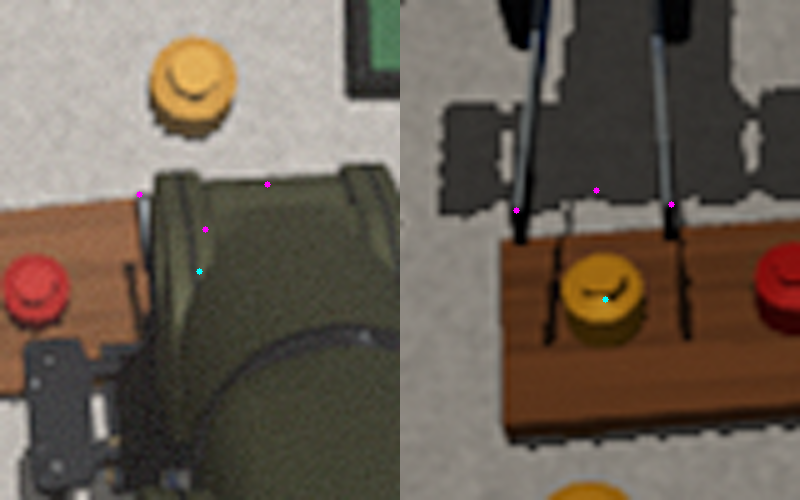

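In the scene half the tips, (519,243) and (671,238), are where predicted. The gold sweet, centre (603,301), matches the measured position, and the top view is hidden by the arm. I descend straddling it.

```bash
python3 -m crank '[[[0,0.001,0.003],[0,0,0],-0.2],[[0,0.002,0.01],[0,0,0],-0.2],[[0,0.002,0.021],[0,0,0],-0.2],[[0,0.002,0.034],[0,0,0],-0.2],[[0,0.002,0.048],[0,0,0],-0.2],[[0,0.002,0.061],[0,0,0],-0.2],[[0,0.002,0.073],[0,0,0],-0.2],[[0,0.002,0.082],[0,0,0],-0.2],[[0,0.002,0.087],[0,0,0],-0.2],[[0,0.002,0.0875],[0,0,0],-0.2]]'; python3 - <<'E'
from h import *
import cv2
ims=[]
for c in('top','scene'):
    p=manip.camera(c)
    a,b=(proj(p,np.array([.67,-.073,.045])).round()).astype(int)
    ims.append(cv2.resize(p['color'][b-40:b+40,a-40:a+40,::-1],(400,400),interpolation=cv2.INTER_CUBIC))
cv2.imwrite('pics/d.png',np.hstack(ims));print(manip.read_state()['tcp_pos'])
E
```

```text
clock: 9.1
tcp_pos: [0.5712, -0.0821, 0.0469]
tool_rot: [-0.0, 0.999, 0.053, -0.001]
force: [0.1, -0.7, -1.2]
grip_width: 0.053
grasp_force: 6.1
[ 0.57197538 -0.08230738  0.0482399 ]
```

View pics/d.png

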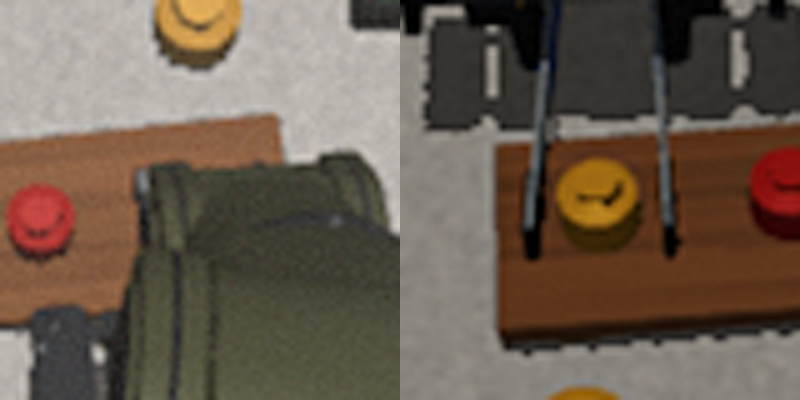

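The pads straddle the gold sweet: inner faces at about (540,225) and (664,215), sweet at (598,205). They are centred, so I squeeze.

```bash
python3 -m crank '[[[0,0,0],[0,0,0],-0.12],[[0,0,0],[0,0,0],-0.08],[[0,0,0],[0,0,0],-0.04],[[0,0,0],[0,0,0],0],[[0,0,0],[0,0,0],0.1],[[0,0,0],[0,0,0],0.3],[[0,0,0],[0,0,0],1],[[0,0,0],[0,0,0],1],[[0,0,0],[0,0,0],1],[[0,0,0],[0,0,0],1]]'
```

```text
clock: 10.03
tcp_pos: [0.5721, -0.0823, 0.0483]
tool_rot: [0.0, 0.999, 0.053, 0.0]
force: [0.4, 0.6, -0.5]
grip_width: 0.0437
grasp_force: 30.0
```

Closed at 43.7 mm with 30 N, so the sweet is gripped. I lift about 100 mm and check.

```bash
python3 -m crank '[[[0,0,-0.002],[0,0,0],1],[[0,0,-0.006],[0,0,0],1],[[0,0,-0.013],[0,0,0],1],[[0,0,-0.023],[0,0,0],1],[[0,0,-0.035],[0,0,0],1],[[0,0,-0.048],[0,0,0],1],[[0,0,-0.061],[0,0,0],1],[[0,0,-0.073],[0,0,0],1],[[0,0,-0.08],[0,0,0],1],[[0,0,-0.083],[0,0,0],1]]'; python3 - <<'E'
from h import *
import cv2
p=manip.camera('scene')
a,b=(proj(p,np.array([.67,-.073,.12])).round()).astype(int)
cv2.imwrite('pics/e.png',cv2.resize(p['color'][b-40:b+60,a-50:a+50,::-1],(500,500),interpolation=cv2.INTER_CUBIC))
S=np.array([.5155,-.3605]);yaw=np.arctan2(S[1],S[0]);print(np.degrees(yaw))
for y in (-15,-25): plan(*(S-.1*np.array([np.cos(np.radians(y)),np.sin(np.radians(y))])),.128,y)
E
```

```text
clock: 10.87
tcp_pos: [0.5726, -0.0824, 0.1331]
tool_rot: [0.0, 0.999, 0.053, 0.001]
force: [0.3, -0.2, -1.1]
grip_width: 0.0432
grasp_force: 30.0
-34.96590374164555
shift [-0.1795  0.2344 -0.0015] turn [ 1.000e-04 -2.300e-03  3.684e-01] tcp [ 0.5725 -0.0824  0.1328] yaw [0.994 0.106 0.002] t 10.9167
shift [-0.1718  0.2187 -0.0015] turn [-1.00e-04 -2.30e-03  5.43e-01] tcp [ 0.5725 -0.0824  0.1328] yaw [0.994 0.106 0.002] t 10.9167
```

View pics/e.png

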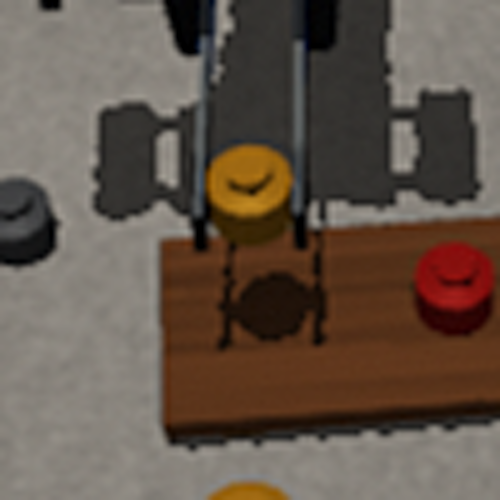

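The gold sweet hangs between the pads at (250,190), with its shadow on the board at (272,305), and red is untouched. I carry it to the saucer.

```bash
python3 -m crank '[[[-0.002,0.002,0],[0,0,0.006],1],[[-0.006,0.008,-0.001],[0,0,0.02],1],[[-0.013,0.017,-0.002],[0,0,0.042],1],[[-0.022,0.029,-0.002],[0,0,0.07],1],[[-0.034,0.043,-0.003],[0,0,0.107],1],[[-0.046,0.059,-0.003],[0,0,0.146],1],[[-0.059,0.075,-0.004],[0,0,0.186],1],[[-0.072,0.091,-0.004],[0,0,0.227],1],[[-0.085,0.108,-0.005],[0,0,0.268],1],[[-0.098,0.124,-0.005],[0,0,0.309],1]]'; python3 -c "
from h import *
S=np.array([.5155,-.3605]);y=np.radians(-25)
plan(*(S-.1*np.array([np.cos(y),np.sin(y)])),.131,-25)"
```

```text
clock: 11.75
tcp_pos: [0.4854, -0.2186, 0.1361]
tool_rot: [0.001, 0.995, -0.104, -0.001]
force: [-0.1, -0.3, -1.3]
grip_width: 0.0432
grasp_force: 30.0
shift [-0.0387  0.11   -0.0008] turn [0.0013 0.0011 0.2285] tcp [ 0.4854 -0.2186  0.1361] yaw [ 0.978 -0.206 -0.001] t 11.75
```

```bash
python3 -m crank '[[[-0.006,0.017,0],[0,0,0.035],1],[[-0.012,0.034,-0.001],[0,0,0.07],1],[[-0.018,0.051,-0.001],[0,0,0.105],1],[[-0.024,0.067,-0.001],[0,0,0.138],1],[[-0.029,0.081,-0.001],[0,0,0.168],1],[[-0.033,0.093,-0.001],[0,0,0.193],1],[[-0.036,0.102,-0.001],[0,0,0.212],1],[[-0.038,0.108,-0.001],[0,0,0.223],1],[[-0.0387,0.11,-0.001],[0,0,0.228],1],[[-0.0387,0.11,-0.001],[0,0,0.228],1]]'; python3 -m crank '[[[0,0,0],[0,0,0],1],[[0,0,0],[0,0,0],1],[[0,0,0],[0,0,0],1],[[0,0,0],[0,0,0],1],[[0,0,0],[0,0,0],1],[[0,0,0],[0,0,0],1],[[0,0,0],[0,0,0],1],[[0,0,0],[0,0,0],1],[[0,0,0],[0,0,0],1],[[0,0,0],[0,0,0],1]]'; python3 - <<'E'
from h import *
import cv2
p=manip.camera('scene');hsv=cv2.cvtColor(p['color'],cv2.COLOR_RGB2HSV)
for d in manip.boxes_of(p,'sweet_gold'): print(d['position'],d['p'])
for d in manip.boxes_of(p,'saucer')[:1]: print('saucer',d['position'])
im=p['color'][80:280,20:220,::-1].copy()
im=cv2.resize(im,(600,600),interpolation=cv2.INTER_CUBIC)
for z,c in((.13,(255,0,255)),(.016,(255,255,0))):
    q=proj(p,np.array([.5155,-.3605,z]));cv2.circle(im,tuple(int(k) for k in (q-[20,80]+.5)*3),3,c,-1)
cv2.imwrite('pics/f.png',im)
S=np.array([.5155,-.3605]);y=np.radians(-25)
plan(*(S-.1*np.array([np.cos(y),np.sin(y)])),.131,-25)
E
```

```text
clock: 12.58
tcp_pos: [0.4274, -0.3163, 0.1372]
tool_rot: [-0.0, 0.977, -0.214, 0.0]
force: [-0.4, 0.2, -1.1]
grip_width: 0.0434
grasp_force: 30.0
clock: 13.42
tcp_pos: [0.4276, -0.3161, 0.1372]
tool_rot: [0.0, 0.977, -0.213, 0.0]
force: [0.3, 0.3, -1.7]
grip_width: 0.0435
grasp_force: 30.0
[0.5236, -0.359, 0.1441] 0.76
[0.7912, -0.0689, 0.0344] 0.72
[0.6193, -0.1932, 0.0294] 0.49
saucer [0.5079, -0.3609, 0.0116]
shift [-0.0016  0.0031  0.0002] turn [ 0.0001 -0.0001  0.0062] tcp [ 0.4276 -0.3161  0.1372] yaw [ 0.909 -0.417  0.   ] t 13.5667
```

View pics/f.png

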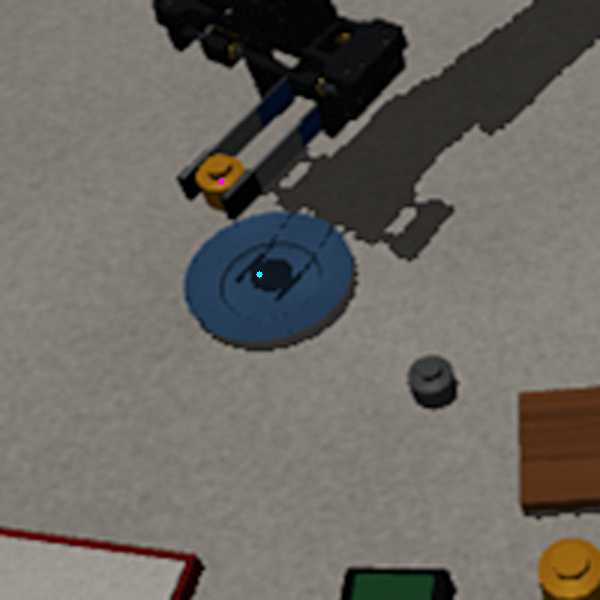

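The sweet at (220,180) is held between the pads. Its shadow falls at the saucer's middle, (272,275), so it is centred to within a few mm at about 10 cm. I'm handing in.

```bash
python3 -c "
from rig import manip
print(manip.hand_in())"
```

```text
the job is handed in; nothing more can be done
None
```

I handed the job in at about 13.6 s with the tongs holding the gold sweet roughly 10 cm above the saucer's centre at 30 N grip; the gripper never touched it, and I never went near the other sweets or the saucer.

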